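# Scrape the crispbread off the serving board

## Task

Clear the broken crispbread off the serving board: draw the scraper block out of its stand by the flat lug at its end (the bridge covers its handle), stand it down well clear of the stand and let go, then take it again by the handle on its top and wipe all three pieces off the end of the board into the steel tray. Leave the scraper standing upright on the board. Do not touch the crispbread with the gripper, only with the scraper, and do not shift or tip the two small jars or the pepper mill.

Things in the scene. Friction and masses are not known exactly. Their poses are not given: they have to be found in the camera images.
- board: Fixed wooden board, 210 (x) x 360 (y) mm. Origin: centre of its underside, on the worktop; z up. Flat top 48 mm above the worktop. A rail 10 mm wide, 12 mm high along each long side leaves x = -95 to +95 mm clear; both ends (y = +-180 mm) are open. The tray lies against one end, the stand is beyond the other; which is which varies.
- tray: Fixed open steel tray, 250 (x) x 150 (y) mm, walls 40 mm high and 4 mm thick, floor 4 mm thick, 2 mm from one end of the board and square to it, its rim 8 mm lower than the board's top. Origin: centre of its underside, on the worktop, 257 mm from the board's centre. Same axes as the board.
- stand: Fixed stand, yaw within 0.2 rad of the board's. Origin on the worktop, x along its slot. Base plate 12 mm thick, x -60 to +70 mm, 90 mm wide. Slot 38 mm wide, its rails' tops at 25 mm; stop 42 mm high at x = 57. A bridge over the slot (x -9 to +15 mm, 74 mm wide, underside at 103, top at 115 mm) keeps the scraper from being lifted out: it slides out towards -x, the robot's side.
- stand_bay (a point): Point on the stand's base plate, 12 mm above the worktop, under the bridge, where the scraper's origin is at the start (within 3 mm). The foot too passes under the bridge: the scraper must slide 65 mm before it can be lifted.
- scraper: Loose block, 0.2 kg, upright in the stand with the stand's axes. Origin: centre of its flat underside; x along it. Foot 110 (x) x 30 (y) x 48 (z) mm, steel lower edge. On it a wooden handle 50 (x) x 24 (y) mm, z 48 to 82 mm. At the -x end a flat steel lug, x -55 to -95, 12 mm thick (y), z 20 to 44 mm. Stands stably by itself.
- scraper_handle (a point): Centre of the scraper's handle, 66 mm above its underside.
- scraper_lug (a point): Grip point on the scraper's end lug: at x = -78 mm, 32 mm above its underside.
- crisp_1: Loose piece of crispbread, a slab 60 (x) x 36 (y) x 9 (z) mm, 25 g, lying flat on the board, any yaw. Origin: centre of its underside.
- crisp_2: Loose piece of crispbread, a slab 60 (x) x 36 (y) x 9 (z) mm, 25 g, lying flat on the board, any yaw. Origin: centre of its underside.
- crisp_3: Loose piece of crispbread, a slab 60 (x) x 36 (y) x 9 (z) mm, 25 g, lying flat on the board, any yaw. Origin: centre of its underside.
- mustard_pot: Bystander: small lidded jar with a yellowish body, 55 mm across, 71 mm high, on the worktop on the far side of the board. Origin: centre of its underside.
- olive_pot: Bystander: small lidded jar with a green body, 55 mm across, 71 mm high, on the worktop on the far side of the board. Origin: centre of its underside.
- pepper_mill: Bystander: turned wooden pepper mill, 58 mm across, 150 mm high, on the worktop on the robot's side of the board. Origin: centre of its underside.

How it is judged:
By the outcome, as a careful person would: the job done as asked, in the order asked, and still so for the second after the job is handed in, with the robot touching nothing.
It also fails if it takes over 72 s, if anything falls off the work surface, if the arm or the gripper's body presses on something with over 40 N, if the wrist force passes 120 N, or if a joint passes its speed limit or range.

## Robot

A 6-joint arm with a two-finger parallel gripper is mounted at the origin on a cart in front of the work surface, level with it; the furniture and walls round the work are solid. World frame = base frame: x ahead of the robot, y to its left, z up, the work surface at z = 0. Lengths are in m, angles in rad, forces in N, time in s.
With the tool pointing down it reaches from about 0.35 to 0.975 m from the base axis. Payload 4.9 kg.
Tool frame: the origin (TCP) lies at the very end of the fingers, on their centre line; the grasp point (between the pads) lies 19 mm behind it; z points along the fingers, x is the direction in which the jaws open and shut, and the axes are right-handed (so a half turn about z gives the same grasp; the last joint's range is limited). The gripper opens to 85 mm and grips with 20 to 120 N. Pads are 22 mm wide; open, the fingers measure 114 mm over their backs; the gripper's body (76 mm by 85 mm) begins 54 mm behind the grasp point. The pads swing forward as they close: fully open they stand 13 mm farther back than shut.
Start: joints at [-1.394, 0.053, 1.613, -0, 1.476, -0.119], TCP at [0.182, -0.598, 0.231] pointing down, gripper open.
Joint ranges: [-3.01, 3.01], [-1.01, 2.22], [0.06, 2.58], [-1.02, 4.17], [0.09, 2.62], [-3.14, 3.14]. Speed limits (rad/s): [2.57, 2.57, 3.14, 3.14, 3.14, 3.14].

## Interface

Orientations are given as a unit quaternion [w, x, y, z].
In Python, from plant import manip, imaging gives the robot as it stands.
- The arm moves only by the shell command python3 -m pendant 'ROWS'. ROWS is JSON, a list that holds one entry, the list of rows, each a list of 7 numbers: the turn, a rotation vector about the world's x, y, z in units of pi rad (1.0 is pi rad), then the shift along the world's x, y, z in units of 250 mm (1.0 is 250 mm), then the opening, from 0 (shut) to 1 (fully open). In form: [[[ax, ay, az, tx, ty, tz, claw], ...]]. A call has 1 to 20 rows; each row shifts and turns the commanded pose from where the row before left it; what a row does not reach is not made up. A row lasts 1/8 s, in which the tool goes at most 62.5 mm and 10.7 degrees, less where a joint would pass 70% of its speed; a pose out of reach is approached as far as the arm can. A call with a number of a shift or a turn outside -1 to 1 is refused whole. A call with a gripper value outside its range is refused whole. The fingers move at their own pace and stop on an object; the grip force is fixed at half the most. Time passes only in rows, so rows that do not move let the fingers close. It gives the time, the measured TCP pose, the force and the opening at its end, in the units of the state.
- manip.state(): the state, without advancing time (a new reading comes with each control period).
- imaging.grab_frame(name): name is "scene" or "top" or "wrist"; returns a dict with "frame" (420x560x3 uint8, blue, green, red), "mtx" (3x3 intrinsics, pixels), "world_to_cam" (4x4, takes a point from world to camera coordinates). Camera axes: x right, y down, z forward; pixel columns grow to the right and rows downward; lengths in m; the calibration is good to about 2 mm. A picture is of the moment at which its call begins. There is no depth.
- manip.job_done(): hands the job in, once; it reports no verdict.
The state is a dict: "time": time; "joint_pos": joint angles; "joint_vel": joint speeds; "joint_efforts": joint torques, N m; "tool_pos": TCP position; "tool_rot": TCP orientation; "contact_force": force on the tool from outside, world axes, zero at the start; "ft_torque": the same for the moment, N m; "gripper_width": opening from 0.0 (shut) to 1.0 (fully open).
Only numpy, scipy, OpenCV 4.12 (cv2) and the standard library are available. Lean on these libraries where they do the work, as an engineer would, in place of code of your own. Each camera call takes 0.05 s, during which the arm holds its last target. There are 200 camera calls.

## Working session

There is one attempt and no reset: what is moved stays moved. The work goes in short steps, Python scripts to look and compute and a shell command to move; the robot and the scene stay as the last step left them, time stands still between calls to the robot, and variables do not carry over. Pictures are saved under pics/ and viewed, about 8 in all and at most 12, crops included, and the job is handed in when it is done.

```bash
mkdir -p pics; ls; python3 - <<'E'
from plant import manip, imaging
import cv2
for n in ("scene","top"):
    d=imaging.grab_frame(n); cv2.imwrite(f"pics/{n}0.png",d["frame"])
    print(n,d["mtx"].round(1).tolist(),d["world_to_cam"].round(3).tolist())
s=manip.state(); print(s)
E
```

```text
pics
scene [[456.3, 0.0, 275.4], [0.0, 456.3, 212.0], [0.0, 0.0, 1.0]] [[-0.786, -0.618, -0.012, 0.461], [-0.45, 0.584, -0.676, 0.302], [0.425, -0.526, -0.737, 0.845], [0.0, 0.0, 0.0, 1.0]]
top [[396.9, 0.0, 280.6], [0.0, 396.9, 206.3], [0.0, 0.0, 1.0]] [[-0.0, -1.0, 0.021, 0.0], [-0.999, -0.0, -0.04, 0.553], [0.04, -0.021, -0.999, 1.062], [0.0, 0.0, 0.0, 1.0]]
{'time': 0.1, 'joint_pos': array([-1.39399555e+00,  5.33034412e-02,  1.61415958e+00,  7.28902064e-06,
        1.47598596e+00, -1.18968452e-01]), 'joint_vel': array([-0.00022403, -0.00115216, -0.00326571, -0.00021429, -0.00097215,
       -0.00069971]), 'joint_efforts': array([-6.40897397e-04, -3.94902456e+01, -3.71366394e+01, -2.44492994e-04,
        3.87814376e-03, -6.88987129e-06]), 'tool_pos': array([ 0.18209426, -0.59729912,  0.23017641]), 'tool_rot': array([-6.39698665e-04,  8.03577620e-01, -5.95199250e-01, -6.72520939e-04]), 'contact_force': array([-0.32189243,  0.06719141,  0.03126578]), 'ft_torque': array([-0.03992819,  0.02581055, -0.02026705]), 'gripper_width': 1.0022287992618817}
```

View pics/top0.png

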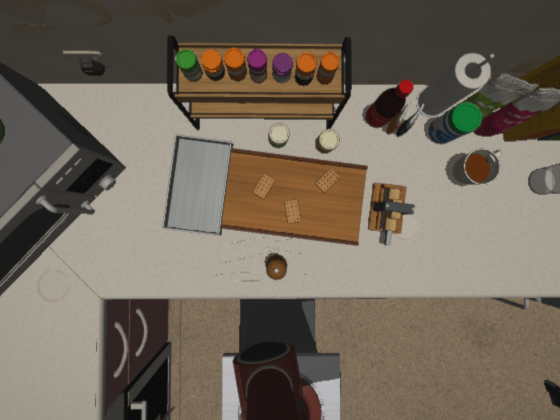

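View pics/scene0.png

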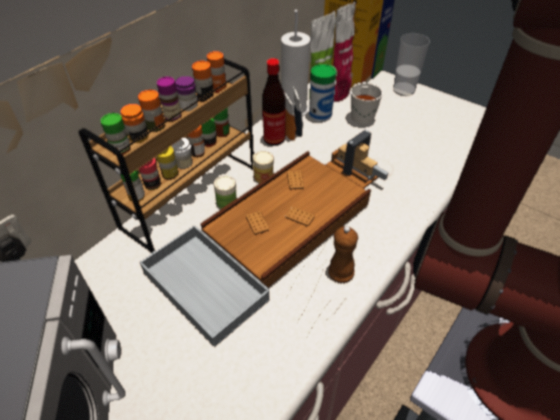

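```bash
cat > h.py <<'E'
import numpy as np, cv2
from plant import manip, imaging
def crop(n,out,x0,y0,x1,y1,k,f=None):
    d=imaging.grab_frame(n) if f is None else f
    im=cv2.resize(d["frame"][y0:y1,x0:x1],None,fx=k,fy=k,interpolation=cv2.INTER_CUBIC)
    cv2.imwrite(f"pics/{out}.png",im); return d
def w(d,u,v,z):
    T=d["world_to_cam"]; r=T[:3,:3].T@np.linalg.solve(d["mtx"],[u,v,1]); c=-T[:3,:3].T@T[:3,3]
    return (c+r*(z-c[2])/r[2])
def px(d,p):
    q=d["world_to_cam"]@np.append(p,1); q=d["mtx"]@q[:3]; return q[:2]/q[2]
E
python3 - <<'E'
from h import *
f=imaging.grab_frame("top")
crop("top","stand",345,165,425,265,6,f) 
crop("top","board",160,120,380,290,3.6,f)
E
```

```text
(no output)
```

View pics/stand.png

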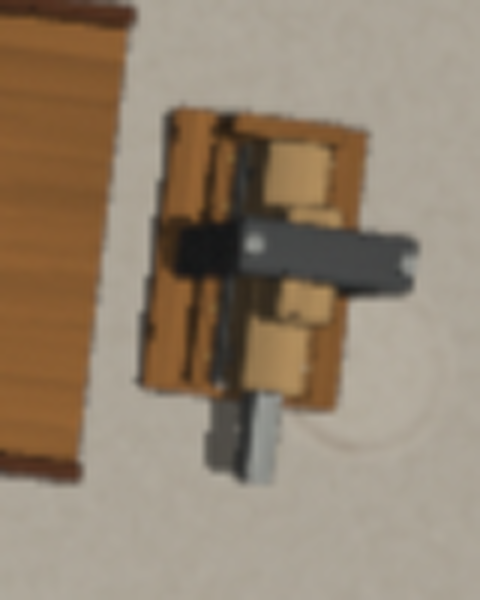

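View pics/board.png

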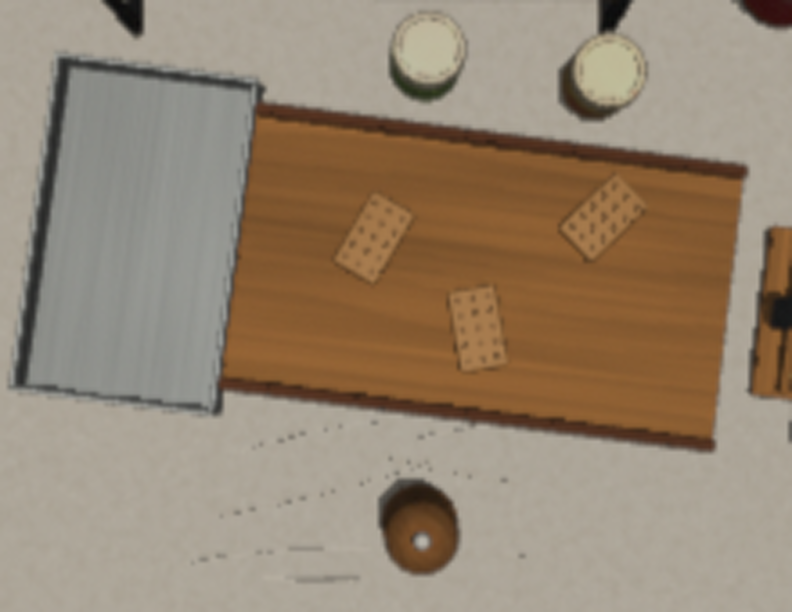

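```bash
python3 - <<'E'
from h import *
f=imaging.grab_frame("top")
S=lambda u,v,z: w(f,345+(u+.5)/6-.5,165+(v+.5)/6-.5,z)[:2]
B=lambda u,v,z: w(f,160+(u+.5)/3.6-.5,120+(v+.5)/3.6-.5,z)[:2]
def rect(P):
    P=np.array(P); print("c",P.mean(0).round(4)); 
    for i in range(4):
        e=P[(i+1)%4]-P[i]; print("  ",P[i].round(4),"len",np.hypot(*e).round(4),"ang",np.degrees(np.arctan2(e[1],e[0])).round(2))
print("board");rect([B(258,103,.06),B(747,168,.06),B(713,450,.06),B(222,389,.06)])
print("tray");rect([B(62,58,.04),B(262,82,.04),B(220,412,.04),B(12,387,.04)])
print("base");rect([S(172,108,.012),S(368,130,.012),S(333,410,.012),S(142,385,.012)])
print("foot");rect([S(267,141,.06),S(334,147,.06),S(308,396,.06),S(243,389,.06)])
print("lug");rect([S(250,394,.056),S(281,394,.056),S(273,484,.056),S(243,481,.056)])
for n,P in dict(c1=[(376,193),(413,216),(372,283),(334,262)],c2=[(617,174),(646,210),(591,262),(559,226)],c3=[(448,293),(494,285),(507,364),(462,372)]).items(): print(n);rect([B(*p,.057) for p in P])
print("pots",B(428,47,.071),B(610,70,.071),"mill",B(422,541,.15))
E
```

```text
board
c [ 0.5758 -0.0349]
   [0.7009 0.1287] len 0.3559 ang -97.44
   [ 0.6548 -0.2241] len 0.2049 ang 172.6
   [ 0.4517 -0.1977] len 0.3539 ang 82.87
   [0.4956 0.1534] len 0.2068 ang -6.85
tray
c [0.6083 0.2168]
   [0.7373 0.2741] len 0.1471 ang -96.69
   [0.7202 0.128 ] len 0.2433 ang 173.07
   [0.4786 0.1573] len 0.1515 ang 83.08
   [0.4969 0.3077] len 0.2428 ang -7.96
base
c [ 0.5492 -0.2886]
   [ 0.6172 -0.252 ] len 0.0899 ang -96.31
   [ 0.6073 -0.3414] len 0.1281 ang 172.1
   [ 0.4804 -0.3237] len 0.0873 ang 82.54
   [ 0.4918 -0.2371] len 0.1263 ang -6.75
foot
c [ 0.5431 -0.2894]
   [ 0.5981 -0.2809] len 0.0293 ang -95.03
   [ 0.5955 -0.3101] len 0.1085 ang 173.3
   [ 0.4878 -0.2974] len 0.0283 ang 83.84
   [ 0.4908 -0.2693] len 0.1079 ang -6.2
lug
c [ 0.4695 -0.2783]
   [ 0.4886 -0.2734] len 0.0135 ang -90.05
   [ 0.4886 -0.2869] len 0.0391 ang 174.21
   [ 0.4497 -0.283 ] len 0.0131 ang 84.24
   [ 0.451 -0.27 ] len 0.0377 ang -5.27
c1
c [0.6036 0.0455]
   [0.6365 0.0439] len 0.0314 ang -121.88
   [0.6199 0.0173] len 0.0566 ang 148.66
   [0.5715 0.0467] len 0.0312 ang 61.07
   [0.5866 0.074 ] len 0.0582 ang -31.12
c2
c [ 0.6187 -0.1202]
   [ 0.6507 -0.1303] len 0.0334 ang -141.34
   [ 0.6246 -0.1512] len 0.055 ang 133.29
   [ 0.5868 -0.1111] len 0.0347 ang 41.51
   [ 0.6129 -0.0881] len 0.0567 ang -48.14
c3
c [ 0.5389 -0.0293]
   [ 0.5644 -0.0079] len 0.0336 ang -80.09
   [ 0.5702 -0.041 ] len 0.0576 ang -170.78
   [ 0.5133 -0.0503] len 0.0329 ang 100.04
   [ 0.5076 -0.0179] len 0.0577 ang 10.0
pots [0.73954891 0.00666216] [ 0.72351142 -0.12359775] mill [0.39814161 0.01189719]
```

The tray lies at board +y and the stand at -y. The pot, mill and crispbread positions are all resolved. The lug is at about (0.466, -0.279) and both yaws are about -6.5 to -7 degrees. Next I move to hover over the lug.

```bash
python3 -m pendant '[[[0,0,-0.0433,0.1136,0.1276,0,1],[0,0,-0.0433,0.1136,0.1276,0,1],[0,0,-0.0433,0.1136,0.1276,0,1],[0,0,0,0.1136,0.1276,0,1],[0,0,0,0.1136,0.1276,0,1],[0,0,0,0.1136,0.1276,0,1],[0,0,0,0.1136,0.1276,0,1],[0,0,0,0.1136,0.1276,0,1],[0,0,0,0.1136,0.1276,0,1],[0,0,0,0.1136,0.1276,0,1],[0,0,0,0,0,-0.12,1],[0,0,0,0,0,-0.12,1],[0,0,0,0,0,0,1],[0,0,0,0,0,0,1]]]'
python3 - <<'E'
from h import *
s=manip.state();print(s["tool_pos"],s["tool_rot"])
f=imaging.grab_frame("wrist");cv2.imwrite("pics/w1.png",f["frame"]);print(px(f,[.466,-.279,.056]),px(f,[.5431,-.2894,.094]))
import pickle;pickle.dump(f,open("w1.pkl","wb"))
E
```

```text
time: 1.95
tool_pos: [0.4665, -0.2793, 0.1724]
tool_rot: [0.0, -0.666, 0.746, -0.001]
contact_force: [-0.0, 0.3, -0.6]
gripper_width: 1.001
[ 0.46654438 -0.27926028  0.17241165] [ 1.25197896e-04 -6.66240857e-01  7.45736346e-01 -6.37876209e-04]
[276.18547879 200.59773274] [278.81731323 102.50002029]
```

View pics/w1.png

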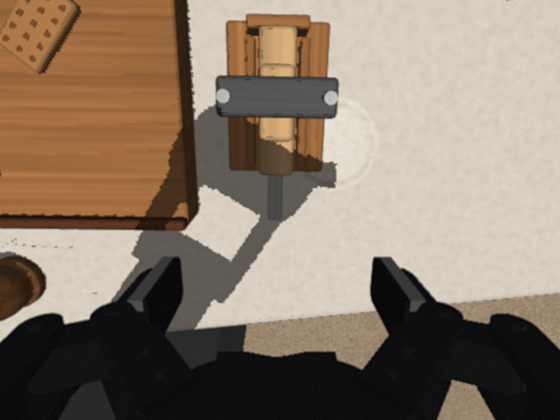

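The wrist view shows the lug at u 268-283, v 173-219, midway between the fingers. The stand lies nearly straight ahead.

```bash
python3 - <<'E'
from h import *
import pickle;f=pickle.load(open("w1.pkl","rb"))
a=w(f,275,219,.056);b=w(f,276,173,.056);print("lug end/root",a,b)
c=w(f,280,26,.060);print("foot far",c, np.degrees(np.arctan2(*(c-a)[[1,0]])))
print("base",[w(f,*p,.012)[:2].round(4) for p in [(229,170),(324,171)]],"rail tops",[w(f,*p,.025)[:2].round(4) for p in[(228,22),(328,22)]])
print("board corner",w(f,188,220,.06), w(f,186,0,.06))
E
```

```text
lug end/root [ 0.44981993 -0.27615426  0.056     ] [ 0.48946766 -0.28148588  0.056     ]
foot far [ 0.5961678  -0.29640162  0.06      ] -7.87691625621913
base [array([ 0.4895, -0.236 ]), array([ 0.4783, -0.3268])] rail tops [array([ 0.612 , -0.2559]), array([ 0.6029, -0.337 ])]
board corner [ 0.45852281 -0.20298055  0.06      ] [ 0.6199017  -0.23230704  0.06      ]
```

```bash
python3 -m pendant '[[[0,0,-0.0045,0,0.003,-0.12,1],[0,0,0,0,0,-0.12,1],[0,0,0,0,0,-0.12,1],[0,0,0,0,0,-0.12,1],[0,0,0,0,0,-0.06,1],[0,0,0,0,0,-0.046,1],[0,0,0,0,0,0,1],[0,0,0,0,0,0,0.4],[0,0,0,0,0,0,0],[0,0,0,0,0,0,0],[0,0,0,0,0,0,0],[0,0,0,0,0,0,0],[0,0,0,0,0,0,0]]]'
```

```text
time: 3.62
tool_pos: [0.4663, -0.2782, 0.0252]
tool_rot: [-0.0, -0.661, 0.75, -0.0]
contact_force: [-1.9, 0.2, 3.7]
gripper_width: 0.126
```

```bash
python3 -m pendant '[[[0,0,0,-0.0248,0.0032,0,0],[0,0,0,-0.0248,0.0032,0,0],[0,0,0,-0.0248,0.0032,0,0],[0,0,0,-0.0248,0.0032,0,0],[0,0,0,-0.0248,0.0032,0,0],[0,0,0,0,0,0,0]]]'
```

```text
time: 4.38
tool_pos: [0.4345, -0.2741, 0.0251]
tool_rot: [-0.0, -0.661, 0.75, 0.0]
contact_force: [-1.0, 0.5, 5.4]
gripper_width: 0.132
```

```bash
python3 -m pendant '[[[0,0,0,-0.0248,0.0032,0,0],[0,0,0,-0.0248,0.0032,0,0],[0,0,0,-0.0248,0.0032,0,0],[0,0,0,-0.0248,0.0032,0,0],[0,0,0,-0.0248,0.0032,0,0],[0,0,0,-0.0248,0.0032,0,0],[0,0,0,-0.0248,0.0032,0,0],[0,0,0,0,0,0,0]]]'
python3 - <<'E'
from h import *
crop("wrist","w2",100,0,460,260,2)
E
```

```text
time: 5.38
tool_pos: [0.3907, -0.2683, 0.0247]
tool_rot: [-0.001, -0.661, 0.75, 0.001]
contact_force: [-2.0, 0.4, 4.6]
gripper_width: 0.129
```

View pics/w2.png

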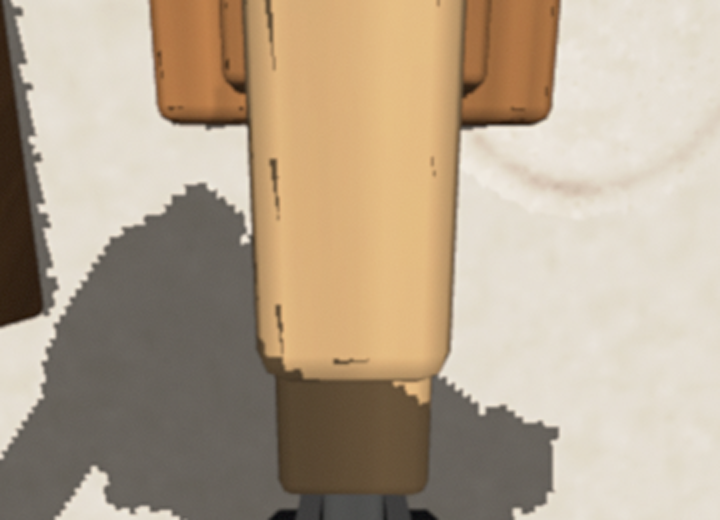

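The scraper followed the gripper and its foot is out from under the bridge. Now I lift.

```bash
python3 -m pendant '[[[0,0,0,0,0,0.04,0],[0,0,0,0,0,0.04,0],[0,0,0,0,0,0.04,0],[0,0,0,0,0,0.05,0],[0,0,0,0,0,0.05,0],[0,0,0,0,0,0.05,0],[0,0,0,0,0,0.05,0],[0,0,0,0,0,0.05,0],[0,0,0,0,0,0.04,0],[0,0,0,0,0,0,0]]]'
python3 - <<'E'
from h import *
crop("scene","s2",280,60,480,260,3)
E
```

```text
time: 6.68
tool_pos: [0.3923, -0.269, 0.1285]
tool_rot: [0.0, -0.661, 0.75, -0.001]
contact_force: [-0.5, -0.4, -2.6]
gripper_width: 0.133
```

View pics/s2.png

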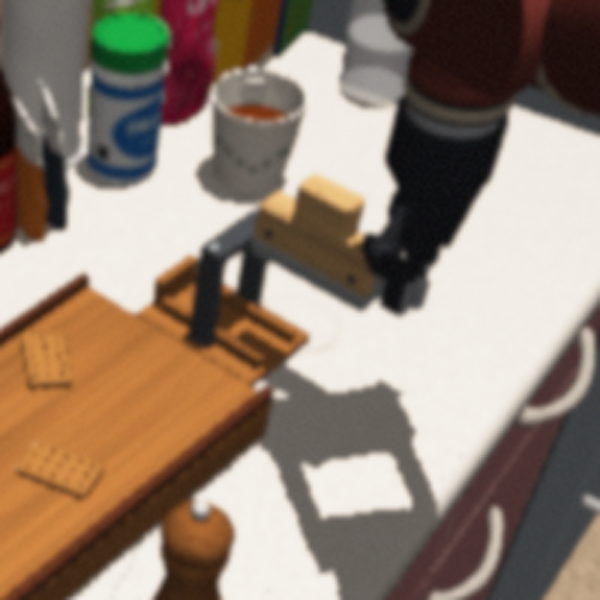

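```bash
python3 -m pendant '[[[0,0,0,0,0.07,0.02,0],[0,0,0,0,0.07,0,0],[0,0,0,0,0.07,0,0],[0,0,0,0.04,0.07,0,0],[0,0,0,0.076,0.07,0,0],[0,0,0,0.1,0.07,0,0],[0,0,0,0.1,0,0,0],[0,0,0,0.1,0,0,0],[0,0,0,0,0,-0.06,0],[0,0,0,0,0,-0.08,0],[0,0,0,0,0,-0.08,0],[0,0,0,0,0,-0.04,0],[0,0,0,0,0,0,0]]]'
python3 - <<'E'
from h import *
f=crop("top","t3",240,120,410,270,4)
print(manip.state()["tool_pos"],px(f,[.5738,-.1738,.05]))
E
```

```text
time: 8.35
tool_pos: [0.4944, -0.1627, 0.066]
tool_rot: [-0.001, -0.661, 0.75, 0.001]
contact_force: [0.1, -0.0, -2.5]
gripper_width: 0.126
[ 0.49531154 -0.16317817  0.06709179] [347.37559944 197.61733904]
```

View pics/t3.png

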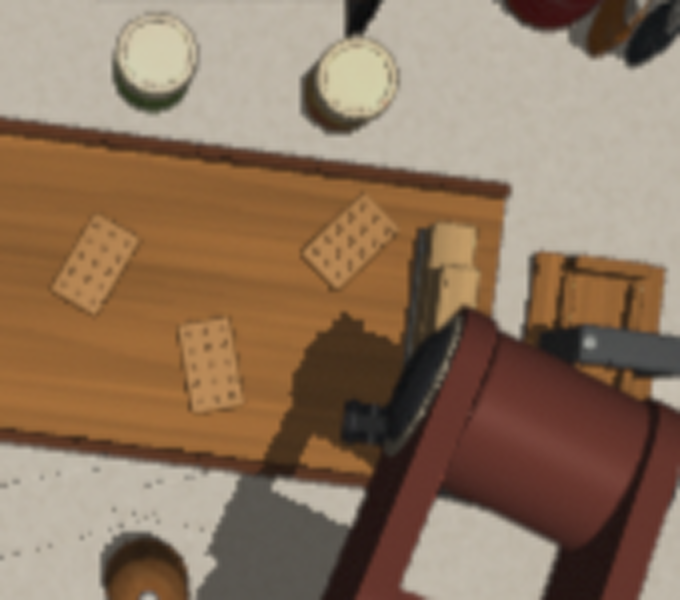

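The scraper is over the board's stand end, with its far foot end at crop (455,224). It is behind crisp 2 and inside both rails. Now I lower it to contact.

```bash
python3 -m pendant '[[[0,0,0,0,0,-0.008,0],[0,0,0,0,0,-0.008,0],[0,0,0,0,0,-0.004,0],[0,0,0,0,0,0,0]]]'
```

```text
time: 8.9
tool_pos: [0.4958, -0.1635, 0.0623]
tool_rot: [-0.0, -0.661, 0.75, 0.0]
contact_force: [-0.6, -0.8, -2.6]
gripper_width: 0.127
```

```bash
python3 -m pendant '[[[0,0,0,0,0,-0.004,0],[0,0,0,0,0,-0.003,0],[0,0,0,0,0,0,0]]]'
```

```text
time: 9.28
tool_pos: [0.4959, -0.1636, 0.0612]
tool_rot: [-0.0, -0.661, 0.75, -0.0]
contact_force: [-3.3, 1.6, 2.9]
gripper_width: 0.128
```

```bash
python3 -m pendant '[[[0,0,0,0,0,0,0.3],[0,0,0,0,0,0,0.6],[0,0,0,0,0,0,0.7],[0,0,0,0,0,0,0.7],[0,0,0,0,0,0.08,0.7],[0,0,0,0,0,0.15,0.7],[0,0,0,0,0,0.2,0.7],[0,0,0,0,0,0.17,1],[0,0,0,0,0,0,1],[0,0,0,0,0,0,1]]]'
python3 - <<'E'
from h import *
import pickle
f=imaging.grab_frame("wrist");pickle.dump(f,open("w4.pkl","wb"));cv2.imwrite("pics/w4.png",f["frame"])
E
```

```text
time: 10.52
tool_pos: [0.4955, -0.1633, 0.2099]
tool_rot: [-0.0, -0.661, 0.75, 0.0]
contact_force: [-0.5, -0.1, -1.3]
gripper_width: 1.005
```

View pics/w4.png

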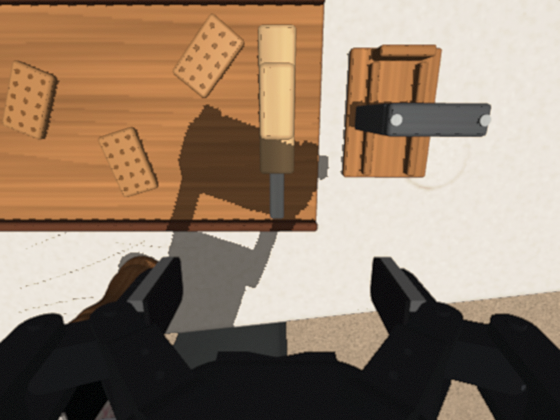

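The scraper stands free on the board. The handle top spans u 261-294, v 65-137, and the foot ends are at v 25 and 172.

```bash
python3 - <<'E'
from h import *
import pickle;f=pickle.load(open("w4.pkl","rb"))
a=w(f,277.5,65,.13);b=w(f,277.5,137,.13);print("handle",(a+b)/2,np.hypot(*(b-a)[:2]),np.degrees(np.arctan2(*(a-b)[[1,0]])))
a=w(f,277.5,25,.096);b=w(f,277,172,.096);print("foot",(a+b)/2,np.hypot(*(b-a)[:2]),np.degrees(np.arctan2(*(a-b)[[1,0]])))
P=[w(f,*p,.06)[:2] for p in [(323,0),(317,228)]];print("board end edge",P,np.degrees(np.arctan2(*(P[0]-P[1])[::-1])))
P=[w(f,*p,.06)[:2] for p in [(0,222),(317,220)]];print("inner/near rail",P,np.degrees(np.arctan2(*(P[0]-P[1])[::-1])))
B=np.array([.576,-.035]);t=np.radians(-7.1);R=np.array([[np.cos(t),np.sin(t)],[-np.sin(t),np.cos(t)]])
for n,P in dict(c1=[(15,61),(57,74),(42,138),(3,128)],c2=[(211,15),(244,42),(207,97),(174,70)],c3=[(98,138),(135,127),(157,187),(124,195)],sc=[(259,26),(296,26),(293,172),(262,172)]).items():
    q=[R@(w(f,*p,.096 if n=="sc" else .057)[:2]-B) for p in P];print(n,np.round(q,3).tolist(),np.mean(q,0))
E
```

```text
handle [ 0.5721772  -0.17362973  0.13      ] 0.04567807976521616 -7.151197086006844
foot [ 0.57259488 -0.17360676  0.096     ] 0.1073547410962137 -7.369008830723033
board end edge [array([ 0.64762324, -0.22041849]), array([ 0.45301665, -0.19792109])] -6.594376900292736
inner/near rail [array([0.49796886, 0.10780478]), array([ 0.46125418, -0.19866746])] 83.16865233798795
c1 [[0.05, 0.087], [0.039, 0.053], [-0.015, 0.077], [-0.006, 0.11]] [0.01686745 0.08150427]
c2 [[0.084, -0.083], [0.064, -0.11], [0.02, -0.076], [0.042, -0.049]] [ 0.05259167 -0.07968902]
c3 [[-0.015, 0.026], [-0.006, -0.009], [-0.061, -0.023], [-0.069, 0.009]] [-0.03773221  0.00046679]
sc [[0.067, -0.125], [0.067, -0.152], [-0.04, -0.151], [-0.04, -0.125]] [ 0.01342908 -0.13816831]
```

```bash
python3 -m pendant '[[[0,0,0,0.1,-0.013,0,1],[0,0,0,0.1,-0.014,0,1],[0,0,0,0.108,-0.014,0,1],[0,0,0,0,0,-0.12,1],[0,0,0,0,0,-0.12,1],[0,0,0,0,0,-0.12,1],[0,0,0,0,0,-0.06,1],[0,0,0,0,0,-0.02,1],[0,0,0,0,0,0,1],[0,0,0,0,0,0,0.5],[0,0,0,0,0,0,0.2],[0,0,0,0,0,0,0],[0,0,0,0,0,0,0],[0,0,0,0,0,0,0],[0,0,0,0,0,0,0]]]'
```

```text
time: 12.45
tool_pos: [0.5733, -0.1738, 0.1012]
tool_rot: [0.0, -0.661, 0.75, -0.0]
contact_force: [0.1, -0.5, 3.5]
gripper_width: 0.271
```

```bash
python3 -m pendant '[[[0,0,0,0,0,0.004,0],[0,0,0,0.04,-0.005,0,0],[0,0,0,0.041,-0.005,0,0],[0,0,0,0,0,0,0]]]' && python3 -m pendant '[[[0,0,0,0.0049,0.0397,0,0],[0,0,0,0.0049,0.0397,0,0],[0,0,0,0.0049,0.0397,0,0],[0,0,0,0.0049,0.0397,0,0],[0,0,0,0.0049,0.0397,0,0],[0,0,0,0.0049,0.0397,0,0],[0,0,0,0.0049,0.0397,0,0],[0,0,0,0.0049,0.0397,0,0],[0,0,0,0.0049,0.0397,0,0],[0,0,0,0.0049,0.0397,0,0],[0,0,0,0.0049,0.0397,0,0],[0,0,0,0.0049,0.0397,0,0],[0,0,0,0,0,0,0]]]'
python3 - <<'E'
from h import *
f=crop("wrist","w5",0,0,560,420,1)
E
```

```text
time: 12.95
tool_pos: [0.5942, -0.1764, 0.1013]
tool_rot: [0.001, -0.661, 0.75, -0.001]
contact_force: [2.0, -0.2, -0.5]
gripper_width: 0.272
time: 14.58
tool_pos: [0.6078, -0.0564, 0.1015]
tool_rot: [0.0, -0.661, 0.75, 0.0]
contact_force: [-0.0, -0.2, -1.6]
gripper_width: 0.271
```

View pics/w5.png

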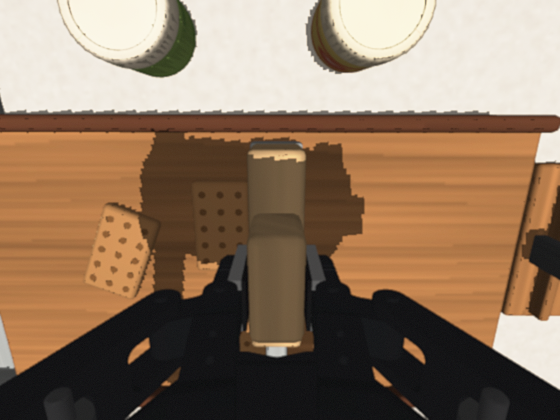

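Crisp 2 is flush against the blade at (220,225). Crisp 1 is ahead at (122,250) and within the blade width. The jars are untouched, so I continue.

```bash
python3 -m pendant '[[[0,0,0,0.0049,0.0397,0,0],[0,0,0,0.0049,0.0397,0,0],[0,0,0,0.0049,0.0397,0,0],[0,0,0,0.0049,0.0397,0,0],[0,0,0,0.0049,0.0397,0,0],[0,0,0,0.0049,0.0397,0,0],[0,0,0,0.0049,0.0397,0,0],[0,0,0,0.0049,0.0397,0,0],[0,0,0,0.0049,0.0397,0,0],[0,0,0,0.0049,0.0397,0,0],[0,0,0,0.0049,0.0397,0,0],[0,0,0,0,0,0,0]]]' && python3 -m pendant '[[[0,0,0,0.0049,0.0397,0,0],[0,0,0,0.0049,0.0397,0,0],[0,0,0,0.0049,0.0397,0,0],[0,0,0,0.0049,0.0397,0,0],[0,0,0,0.0049,0.0397,0,0],[0,0,0,0.0049,0.0397,0,0],[0,0,0,0.0049,0.0397,0,0],[0,0,0,0.0049,0.0397,0,0],[0,0,0,0.0049,0.0397,0,0],[0,0,0,0.0049,0.0397,0,0],[0,0,0,0.0049,0.0397,0,0],[0,0,0,0,0,0,0]]]'
```

```text
time: 16.12
tool_pos: [0.6212, 0.053, 0.1015]
tool_rot: [0.0, -0.661, 0.75, 0.0]
contact_force: [0.3, -0.0, -3.3]
gripper_width: 0.268
time: 17.62
tool_pos: [0.6346, 0.162, 0.1015]
tool_rot: [-0.0, -0.661, 0.75, 0.0]
contact_force: [0.3, -0.3, -3.1]
gripper_width: 0.273
```

```bash
python3 -m pendant '[[[0,0,0,0,0,0.08,0],[0,0,0,0,0,0.08,0],[0,0,0,-0.0428,-0.1156,0,0],[0,0,0,-0.0428,-0.1156,0,0],[0,0,0,-0.0428,-0.1156,0,0],[0,0,0,-0.0428,-0.1156,0,0],[0,0,0,-0.0428,-0.1156,0,0],[0,0,0,-0.0428,-0.1156,0,0],[0,0,0,-0.0428,-0.1156,0,0],[0,0,0,-0.0428,-0.1156,0,0],[0,0,0,-0.0428,-0.1156,0,0],[0,0,0,-0.0428,-0.1156,0,0],[0,0,0,0,0,0,0]]]'
python3 - <<'E'
from h import *
f=crop("top","t6",150,110,400,290,3.1)
g=imaging.grab_frame("scene")
a=cv2.resize(f["frame"][115:270,155:400],(560,354)); b=cv2.resize(g["frame"][120:345,130:430],(328,246))
cv2.imwrite("pics/t6.png",np.vstack([a,np.hstack([b,np.zeros((246,232,3),np.uint8)])]))
E
```

```text
time: 19.25
tool_pos: [0.5279, -0.1299, 0.1439]
tool_rot: [0.001, -0.66, 0.751, -0.001]
contact_force: [0.1, 0.9, -3.9]
gripper_width: 0.268
```

View pics/t6.png

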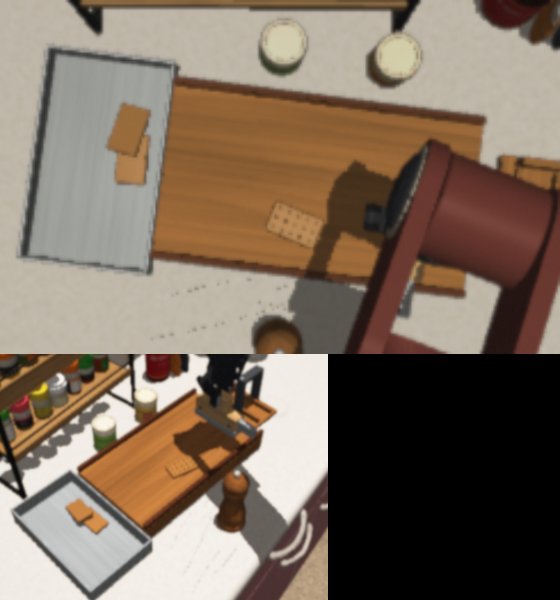

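Two pieces are in the tray. Crisp 3 is at image (296,224), ahead of the scraper.

```bash
python3 - <<'E'
from h import *
f=imaging.grab_frame("top")
B=np.array([.576,-.035]);t=np.radians(-7.1);R=np.array([[np.cos(t),np.sin(t)],[-np.sin(t),np.cos(t)]]).round(4)
k=245/560
for p in [(275,200),(326,219),(319,247),(266,230)]: print(R@(w(f,155+p[0]*k,115+p[1]*k,.057)[:2]-B))
print("mill",R@(w(f,155+277*k,115+352*k,.15)[:2]-B), "TCP",R@(manip.state()["tool_pos"][:2]-B))
E
```

```text
[-0.02148764  0.04751522]
[-0.03569357 -0.01245564]
[-0.06811638 -0.00843758]
[-0.05644195  0.05341042]
mill [-0.18036103  0.02637903] TCP [-0.03587503 -0.09790623]
```

```bash
python3 -m pendant '[[[0,0,0,0.016,-0.002,-0.06,0],[0,0,0,0,0,-0.06,0],[0,0,0,0,0,-0.035,0],[0,0,0,0,0,-0.013,0],[0,0,0,0,0,0,0]]]' && python3 -m pendant '[[[0,0,0,0.0049,0.0397,0,0],[0,0,0,0.0049,0.0397,0,0],[0,0,0,0.0049,0.0397,0,0],[0,0,0,0.0049,0.0397,0,0],[0,0,0,0.0049,0.0397,0,0],[0,0,0,0.0049,0.0397,0,0],[0,0,0,0.0049,0.0397,0,0],[0,0,0,0.0049,0.0397,0,0],[0,0,0,0.0049,0.0397,0,0],[0,0,0,0.0049,0.0397,0,0],[0,0,0,0.0049,0.0397,0,0],[0,0,0,0.0049,0.0397,0,0],[0,0,0,0.0049,0.0397,0,0],[0,0,0,0.0049,0.0397,0,0],[0,0,0,0.0049,0.0397,0,0],[0,0,0,0,0,0,0]]]'
```

```text
time: 20.02
tool_pos: [0.5313, -0.1277, 0.1013]
tool_rot: [-0.001, -0.661, 0.75, 0.001]
contact_force: [-8.5, 3.4, 12.2]
gripper_width: 0.272
time: 22.02
tool_pos: [0.5515, 0.021, 0.1012]
tool_rot: [0.001, -0.661, 0.75, -0.001]
contact_force: [0.7, -1.4, 6.1]
gripper_width: 0.271
```

```bash
python3 -m pendant '[[[0,0,0,0.0049,0.0397,0.002,0],[0,0,0,0.0049,0.0397,0,0],[0,0,0,0.0049,0.0397,0,0],[0,0,0,0.0049,0.0397,0,0],[0,0,0,0.0049,0.0397,0,0],[0,0,0,0.0049,0.0397,0,0],[0,0,0,0.0049,0.0397,0,0],[0,0,0,0.0049,0.0397,0,0],[0,0,0,0.0049,0.0397,0,0],[0,0,0,0.0049,0.0397,0,0],[0,0,0,0.0049,0.0397,0,0],[0,0,0,0.0049,0.0397,0,0],[0,0,0,0.0049,0.0397,0,0],[0,0,0,0.0049,0.0397,0,0],[0,0,0,0.0049,0.0397,0,0],[0,0,0,0,0,0,0]]]' && python3 -m pendant '[[[0,0,0,0,0,0.04,0],[0,0,0,0,0,0.08,0],[0,0,0,0.01,-0.1,0,0],[0,0,0,0.01,-0.1,0,0],[0,0,0,0.01,-0.1,0,0],[0,0,0,0.01,-0.1,0,0],[0,0,0,0.01,-0.1,0,0],[0,0,0,0.01,-0.1,0,0],[0,0,0,0.01,-0.1,0,0],[0,0,0,0.01,-0.1,0,0],[0,0,0,0,0,-0.06,0],[0,0,0,0,0,-0.04,0],[0,0,0,0,0,-0.01,0],[0,0,0,0,0,0,0]]]'
```

```text
time: 24.02
tool_pos: [0.567, 0.1707, 0.0983]
tool_rot: [-0.001, -0.661, 0.75, 0.002]
contact_force: [0.3, -0.3, -3.8]
gripper_width: 0.271
time: 25.78
tool_pos: [0.5884, -0.0298, 0.1023]
tool_rot: [-0.0, -0.661, 0.75, 0.0]
contact_force: [0.9, 0.2, -2.5]
gripper_width: 0.269
```

```bash
python3 -m pendant '[[[0,0,0,0,0,-0.004,0],[0,0,0,0,0,0,0]]]'; python3 -m pendant '[[[0,0,0,0,0,-0.003,0],[0,0,0,0,0,0,0]]]'
```

```text
time: 26.02
tool_pos: [0.5886, -0.0303, 0.1017]
tool_rot: [0.0, -0.661, 0.75, -0.0]
contact_force: [-0.4, -0.1, -3.7]
gripper_width: 0.276
time: 26.28
tool_pos: [0.5887, -0.0305, 0.1012]
tool_rot: [0.0, -0.661, 0.75, -0.0]
contact_force: [-0.1, 1.3, -1.3]
gripper_width: 0.27
```

```bash
python3 -m pendant '[[[0,0,0,0,0,-0.003,0],[0,0,0,0,0,0,0]]]'; python3 -m pendant '[[[0,0,0,0,0,0,0.15],[0,0,0,0,0,0,0.3],[0,0,0,0,0,0,0.6],[0,0,0,0,0,0,0.9],[0,0,0,0,0,0,1],[0,0,0,0,0,0.1,1],[0,0,0,0,0,0.2,1],[0,0,0,0,0,0.2,1],[0,0,0,-0.05,-0.2,0.05,1],[0,0,0,-0.1,-0.2,0,1],[0,0,0,-0.1,-0.2,0,1],[0,0,0,-0.1,-0.2,0,1],[0,0,0,-0.1,-0.2,0,1],[0,0,0,-0.1,-0.2,0,1],[0,0,0,0,0,0,1]]]'
python3 - <<'E'
from h import *
f=imaging.grab_frame("top")
g=imaging.grab_frame("scene")
a=cv2.resize(f["frame"][115:290,155:410],(560,384),interpolation=cv2.INTER_CUBIC); b=g["frame"][130:345,130:430]
cv2.imwrite("pics/t7.png",np.vstack([a,np.hstack([b,np.zeros((215,260,3),np.uint8)])]))
E
```

```text
time: 26.52
tool_pos: [0.5887, -0.0305, 0.1012]
tool_rot: [0.0, -0.661, 0.75, -0.0]
contact_force: [-3.6, 2.2, 6.2]
gripper_width: 0.267
time: 28.4
tool_pos: [0.4492, -0.3334, 0.2374]
tool_rot: [-0.0, -0.659, 0.752, -0.0]
contact_force: [-0.1, -0.1, -0.6]
gripper_width: 0.998
```

View pics/t7.png

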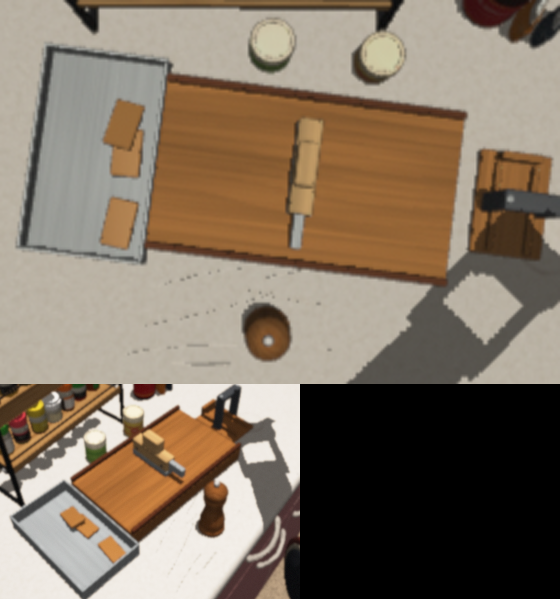

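All three pieces lie in the tray and the scraper stands upright on the board. The mill and jars have not moved.

```bash
python3 -c "
from plant import manip
manip.job_done(); print(manip.state()['time'])"
```

```text
the job is handed in; nothing more can be done
the job is handed in; nothing more can be done
```

The job is done and handed in, after about 28.5 s on the robot's clock.

I drew the scraper out of its stand by the lug and slid it 76 mm clear of the bridge. I stood it on the board about 0.12 m from its place in the stand and let go. I then took it again by the handle and wiped in two passes: crisps 1 and 2 in the first, crisp 3 in the second.

**Last check (top and scene pictures, after letting go):**
- **Crispbread:** all three pieces are in the tray.
- **Scraper:** it stands upright mid-board with the gripper clear.
- **Pepper mill:** its pixel position matches the start to within a pixel.
- **Jars:** they look unmoved, but I compared them only by eye.

**Forces:** the highest I saw at the end of any move was about 15 N, as the scraper was lowered for the second pass. It pressed lightly on the board during that pass and dipped about 3 mm once past the board's end, with no visible effect.

No check failed.

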